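# Build two kiln props up to the height gauge

### The job

Make up two kiln props on the dark kiln shelf: stack round pieces centred on the round white tile and square pieces centred on the square white tile, two pieces each, longer one below and shorter one squarely on top, choosing the pieces so that each stack ends level with the red top of the height gauge. Leave the unneeded pieces and the blue bowl where they are.

Things in the scene. Friction and masses are not known exactly. Their poses are not given: they have to be found in the camera images.
- round_cream: loose cream ceramic kiln prop, upright solid round block, 36 mm in diameter, 45 mm tall, a small dark dot on top; stands on a brown wooden ware board (15 mm thick, its top 15 mm above the table); origin at the centre of its underside, z up
- round_terracotta: loose terracotta red-brown ceramic kiln prop, upright solid round block, 36 mm in diameter, 30 mm tall, a small dark dot on top; stands on a brown wooden ware board (15 mm thick, its top 15 mm above the table); origin at the centre of its underside, z up
- round_grey: loose grey ceramic kiln prop, upright solid round block, 36 mm in diameter, 15 mm tall, a small dark dot on top; stands on a brown wooden ware board (15 mm thick, its top 15 mm above the table); origin at the centre of its underside, z up
- square_cream: loose cream ceramic kiln prop, upright solid square block, 36 x 36 mm in section, sides along its x and y axes, 50 mm tall, a small dark dot on top; stands on a brown wooden ware board (15 mm thick, its top 15 mm above the table); origin at the centre of its underside, z up
- square_terracotta: loose terracotta red-brown ceramic kiln prop, upright solid square block, 36 x 36 mm in section, sides along its x and y axes, 25 mm tall, a small dark dot on top; stands on a brown wooden ware board (15 mm thick, its top 15 mm above the table); origin at the centre of its underside, z up
- square_grey: loose grey ceramic kiln prop, upright solid square block, 36 x 36 mm in section, sides along its x and y axes, 35 mm tall, a small dark dot on top; stands on a brown wooden ware board (15 mm thick, its top 15 mm above the table); origin at the centre of its underside, z up
- round_tile: fixed white round setter tile, 52 mm in diameter, 4 mm thick, lying on the dark grey kiln shelf (fixed, 15 mm thick); origin at the centre of its underside, 15 mm above the table, so its top is 19 mm above the table
- square_tile: fixed white square setter tile, 52 x 52 mm, 4 mm thick, lying on the same kiln shelf; origin at the centre of its underside, 15 mm above the table, so its top is 19 mm above the table; sides along its x and y axes
- gauge: fixed height gauge on the kiln shelf: dark round foot 44 mm wide, thin steel stem, red cap 26 mm wide; the cap's top is the height mark, 79 mm above the shelf's face, which is 75 mm above the tops of the tiles; origin at the centre of its underside, on the shelf's face
- bowl: blue glazed bowl, 100 mm wide, 45 mm high, standing on the table beyond the boards; a bystander; origin at the centre of its underside

How it is judged:
By the outcome, as a careful person would: the job done as asked, in the order asked, and still so for the second after the job is handed in, with the robot touching nothing.
It also fails if it takes over 112 s, if anything falls off the work surface, if the arm or the gripper's body presses on something with over 40 N, if the wrist force passes 120 N, or if a joint passes its speed limit or range.

### The arm

A 7-joint arm with a two-finger parallel gripper is mounted at the origin on the work surface. World frame = base frame: x ahead of the robot, y to its left, z up, the work surface at z = 0. Lengths are in mm, angles in rad, forces in N, time in s.
With the tool pointing down it reaches from about 400 to 925 mm from the base axis. Payload 5.6 kg.
Tool frame: the origin (TCP) lies on the front face of the gripper's body, between the roots of the fingers; the fingertips stand 73 mm ahead of it and the grasp point (between the pads) lies 54 mm ahead of it (bot.hold_point_z is the distance from the TCP to the grasp point, in mm); z points along the fingers, y is the line along which they close (so a half turn about z gives the same grasp; the last joint's range is limited). The gripper opens to 85 mm and grips with 20 to 120 N. Pads are 22 mm wide; open, the fingers measure 114 mm over their backs; the gripper's body (76 mm by 85 mm) begins 54 mm behind the grasp point. The pads swing forward as they close: fully open they stand 13 mm farther back than shut.
Start: joints at [1.227, 0.468, -0.012, 1.603, 0.006, 1.071, -0.056], TCP at [192.546, -620.832, 303.89] pointing down, gripper open.
Joint ranges: [-2.53, 2.53], [-0.31, 2.02], [-1.57, 1.55], [0.28, 2.44], [-1.29, 4.43], [0.15, 1.84], [-2.92, 2.92]. Speed limits (rad/s): [2.57, 2.57, 3.14, 3.14, 3.14, 3.14, 3.14].

### API

Orientations are given as a unit quaternion [w, x, y, z].
In Python, from station import telemetry, imaging, bot gives the robot as it stands.
- The arm moves only by the shell command python3 -m pendant 'ROWS' [OPENING]. ROWS is JSON, a list of rows, each a list of 4 numbers: the shift along the tool's x, y, z each as a share of 150 mm, from -1 to 1, then the turn about the tool's z as a share of 0.08 rad, from -1 to 1. A call has exactly 5 rows; each row shifts and turns the commanded pose from where the row before left it, along the tool's axes as they then stand; what a row does not reach is not made up. A row lasts 1/12 s, in which the tool goes at most 41.7 mm and 7.16 degrees, less where a joint would pass 70% of its speed; a pose out of reach is approached as far as the arm can. A call with a number of a shift or a turn outside -1 to 1 is refused whole. A call with a gripper value outside its range is refused whole. OPENING is the opening, from -1 (shut) to 1 (fully open), set as the call begins (- or left out, the last holds). The fingers move at their own pace and stop on an object; the grip force is fixed at half the most. Time passes only in rows, so rows that do not move let the fingers close, or fill a call up. It gives the time, the measured TCP pose, the force, the opening and the grip force at its end, in the units of the state.
- telemetry.get_obs(): the state, without advancing time (a new reading comes with each control period).
- imaging.get_image(name): name is "scene" or "top" or "wrist"; returns a dict with "frame" (420x560x3 uint8, blue, green, red), "intrinsics" (3x3 intrinsics, pixels), "distortion" ([k1, k2, p1, p2, k3] as OpenCV has them; the pictures are not rectified), "T" (4x4, takes a point from camera to world coordinates). Camera axes: x right, y up, looking along -z (the intrinsics and any distortion apply to the point x, -y, -z); pixel columns grow to the right and rows downward; lengths in mm; the calibration is good to about 2 mm. A picture is of the moment at which its call begins. There is no depth.
- bot.finish_job(): hands the job in; it is judged then, once.
The state is a dict: "clock": time; "joint_positions": joint angles; "qd": joint speeds; "joint_torque": joint torques, N m; "eef_pos": TCP position; "tool_rot": TCP orientation; "force": force on the tool from outside, world axes, zero at the start; "wrist_torque": the same for the moment, N m; "grip_width": finger opening in mm; "grasp_force": force on a finger pad.
Only numpy, scipy, OpenCV 4.12 (cv2) and the standard library are available. Lean on these libraries where they do the work, as an engineer would, in place of code of your own. Each camera call takes 0.05 s, during which the arm holds its last target. There are 200 camera calls.

## Working session

There is one attempt and no reset: what is moved stays moved. The work goes in short steps, Python scripts to look and compute and a shell command to move; the robot and the scene stay as the last step left them, time stands still between calls to the robot, and variables do not carry over. Pictures are saved under pics/ and viewed, at most 17 in all, crops included, and the job is handed in when it is done.

```bash
mkdir -p pics; cat > h.py <<'E'
from station import telemetry, imaging, bot
import numpy as np, cv2
def snap(name, fn):
    d=imaging.get_image(name); cv2.imwrite('pics/'+fn+'.png',d['frame']); np.savez('pics/'+fn+'.npz',K=d['intrinsics'],D=d['distortion'],T=d['T']); return d
def ray(fn,uv,z):
    d=np.load('pics/'+fn+'.npz'); K,D,T=np.array(d['K'],float),np.array(d['D'],float),d['T']
    p=cv2.undistortPoints(np.array([[uv]],float),K,D)[0,0]
    r=T[:3,:3]@np.array([p[0],-p[1],-1]); o=T[:3,3]
    return (o+r*(z-o[2])/r[2])[:2].round(1)
E
python3 - <<'E'
from h import *
snap('top','top0');snap('scene','scene0')
o=telemetry.get_obs();print(o)
print(np.load('pics/top0.npz')['T'])
for f in('top0',):
    cv2.imwrite('pics/top0b.png',cv2.resize(cv2.imread('pics/top0.png'),(800,600),interpolation=cv2.INTER_CUBIC))
E
```

```text
{'clock': 0.1, 'joint_positions': array([ 1.22700716,  0.46830163, -0.01159455,  1.60353862,  0.00602253,
        1.07137331, -0.05634067]), 'qd': array([ 1.49356642e-03,  1.08080868e-03,  4.37961781e-04, -2.71954653e-03,
       -6.67642598e-05,  2.48213943e-04,  3.41497392e-04]), 'joint_torque': array([ 1.30947548e-03, -5.33511436e+01,  2.18594744e-02, -2.51965463e+01,
        1.14907842e-02,  4.30414439e-03, -2.33607160e-06]), 'eef_pos': array([ 192.40104623, -620.47165833,  303.02242398]), 'tool_rot': array([-7.71256573e-04,  9.88719339e-01,  1.49777966e-01, -1.86743814e-04]), 'force': array([-0.30996144, -0.3245772 , -0.85450698]), 'wrist_torque': array([ 0.01186159, -0.01770321, -0.00504562]), 'grasp_force': 0.0, 'grip_width': 85.23164010918346}
[[ 4.41162863e-04  9.75483242e-01 -2.20073281e-01  3.86730772e+02]
 [-9.99986607e-01  1.56517634e-03  4.93311288e-03 -1.72022128e+01]
 [ 5.15662245e-03  2.20068158e-01  9.75470868e-01  1.03692491e+03]
 [ 0.00000000e+00  0.00000000e+00  0.00000000e+00  1.00000000e+00]]
```

View pics/top0b.png

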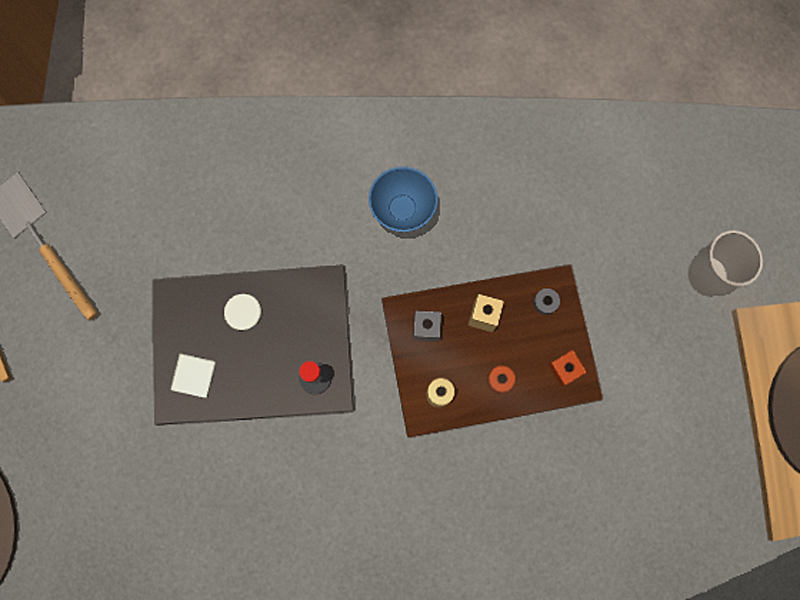

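View pics/scene0.png

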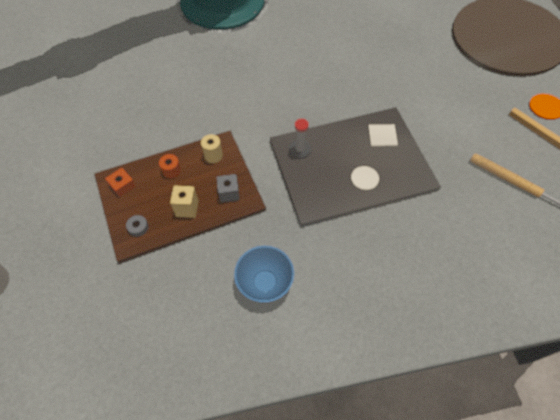

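The top view (800x600) shows the tiles at (242,311) round and (193,376) square, gauge cap at (309,371), round cream at (441,391), round terracotta at (502,379), square cream at (487,310) and square terracotta at (569,367). Enlarging both areas.

```bash
python3 - <<'E'
import cv2
i=cv2.imread('pics/top0.png')
cv2.imwrite('pics/c1.png',cv2.resize(i[190:290,285:418],None,fx=6,fy=6,interpolation=cv2.INTER_CUBIC))
cv2.imwrite('pics/c2.png',cv2.resize(i[190:290,105:238],None,fx=6,fy=6,interpolation=cv2.INTER_CUBIC))
E
```

```text
(no output)
```

View pics/c1.png

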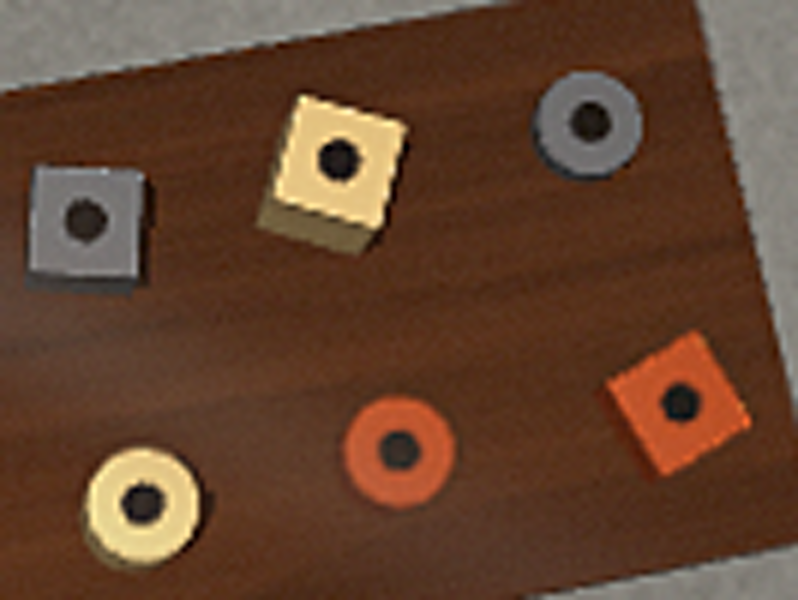

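View pics/c2.png

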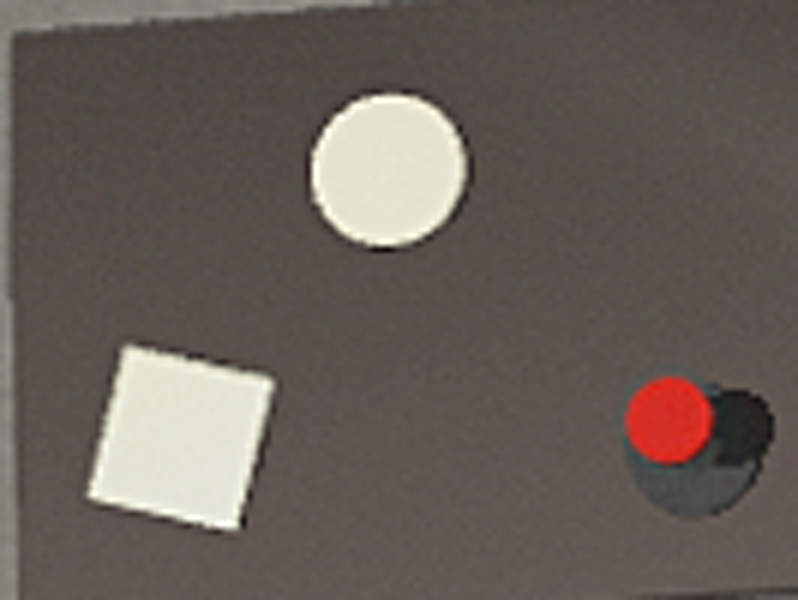

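Crop 1 (6x): round cream top at (144,506), round terracotta (400,452), square cream corners (300,95),(407,127),(381,230),(273,199), square terracotta corners (697,331),(751,423),(664,476),(608,382). Crop 2: round tile (389,169), square tile corners (125,345),(275,379),(240,530),(88,496), cap (670,420).

```bash
cat > m.py <<'E'
from h import *
def P(x,y,x0,z): return ray('top0',((x+.5)/6-.5+x0,(y+.5)/6-.5+190),z)
def sq(c,x0,z):
    p=np.array([P(*q,x0,z) for q in c]); 
    e=[np.roll(p,-1,0)[k]-p[k] for k in range(4)]
    a=[np.degrees(np.arctan2(v[1],v[0]))%90 for v in e]
    return p.mean(0).round(1),np.round(a,1),[round(np.linalg.norm(v),1) for v in e]
print('rc',P(144,506,285,60)); print('rt',P(400,452,285,45)); print('rg',P(588,123,285,30))
print('sc',sq([(300,95),(407,127),(381,230),(273,199)],285,65),P(340,159,285,65))
print('st',sq([(697,331),(751,423),(664,476),(608,382)],285,40))
print('sg',sq([(34,166),(147,170),(139,277),(28,272)],285,50))
print('tile r',P(389,169,105,19)); print('tile s',sq([(125,345),(275,379),(240,530),(88,496)],105,19)); print('cap',P(670,420,105,94))
o=telemetry.get_obs();d=imaging.get_image('wrist')
from scipy.spatial.transform import Rotation as R
q=o['tool_rot'];M=R.from_quat(q[[1,2,3,0]]).as_matrix();print(M.round(3)); print('cam in tool',(M.T@(d['T'][:3,3]-o['eef_pos'])).round(1),(M.T@d['T'][:3,:3]).round(3))
E
python3 m.py
```

```text
rc [482.3 -90.3]
rt [ 500.9 -174.4]
rg [ 613.  -243.9]
sc (array([ 592. , -154.7]), array([73.1, 74.3, 73.7, 74.5]), [np.float64(36.1), np.float64(35.1), np.float64(35.9), np.float64(35.5)]) [ 593.1 -154.6]
st (array([ 517. , -268.2]), array([28.5, 29.8, 29.2, 28.7]), [np.float64(34.8), np.float64(34.4), np.float64(35.5), np.float64(34.8)])
sg (array([575.7, -73.8]), array([88. , 85. , 87.4, 86.6]), [np.float64(36.8), np.float64(35.4), np.float64(35.8), np.float64(35.1)])
tile r [598.9 186.2]
tile s (array([507.4, 252.6]), array([78. , 79.2, 78.5, 78.9]), [np.float64(53.0), np.float64(51.4), np.float64(53.3), np.float64(51.9)])
cap [505.1  81.2]
[[ 0.955  0.296 -0.001]
 [ 0.296 -0.955  0.001]
 [-0.    -0.002 -1.   ]]
cam in tool [ 69.6   0.9 -69.5] [[ 0.     0.962  0.273]
 [ 1.     0.    -0.   ]
 [-0.     0.273 -0.962]]
```

```bash
cat > plan.py <<'E'
import sys; from h import *
from scipy.spatial.transform import Rotation as R
o=telemetry.get_obs();q=o['tool_rot'];M=R.from_quat(q[[1,2,3,0]]).as_matrix()
psi=np.degrees(np.arctan2(M[1,0],M[0,0]))
print('t',round(o['clock'],1),'pos',o['eef_pos'].round(1),'psi',psi.round(1),'tilt',np.degrees(np.arccos(-M[2,2])).round(2),'grip',round(o['grip_width'],1),'F',o['force'].round(1))
if len(sys.argv)>3:
    t=np.array(sys.argv[1:4],float); d=M.T@(t-o['eef_pos'])/150
    print('xyz shares total',d.round(3),'rows',np.ceil(np.linalg.norm(d)/.277))
    if len(sys.argv)>4: w=-np.radians((float(sys.argv[4])-psi+90)%180-90)/.08; print('turn rows',w.round(2))
E
python3 -m pendant '[[0.193,-0.187,0.033,0],[0.193,-0.187,0.033,0],[0.193,-0.187,0.033,0],[0.193,-0.187,0.033,0],[0.193,-0.187,0.033,0]]' 0.4
python3 -m pendant '[[0.193,-0.187,0.033,0],[0.193,-0.187,0.033,0],[0.193,-0.187,0.033,0],[0.193,-0.187,0.033,0],[0.193,-0.187,0.033,0]]'
python3 -m pendant '[[0.193,-0.187,0.033,0],[0.193,-0.187,0.033,0],[0.193,-0.187,0.033,0],[0.193,-0.187,0.033,0],[0.193,-0.187,0.033,0]]'
python3 -m pendant '[[0,0,0,0],[0,0,0,0],[0,0,0,0],[0,0,0,0],[0,0,0,0]]'
python3 plan.py 482.3 -90.3 230; python3 -c "
from h import *
snap('wrist','w1')"
```

```text
clock: 0.57
eef_pos: [289.7, -442.1, 278.7]
tool_rot: [-0.0, 0.989, 0.15, -0.0]
force: [0.6, -0.5, -0.0]
grip_width: 59.4
grasp_force: 0.0
clock: 0.98
eef_pos: [386.4, -265.3, 254.2]
tool_rot: [0.0, 0.989, 0.15, 0.0]
force: [1.9, -0.2, -0.4]
grip_width: 59.4
grasp_force: 0.0
clock: 1.4
eef_pos: [483.1, -88.6, 229.4]
tool_rot: [0.0, 0.989, 0.15, 0.0]
force: [-0.5, -0.7, -0.4]
grip_width: 59.7
grasp_force: 0.0
clock: 1.82
eef_pos: [482.1, -91.9, 229.7]
tool_rot: [0.0, 0.989, 0.148, -0.0]
force: [0.7, -0.6, 0.8]
grip_width: 59.7
grasp_force: 0.0
t 1.8 pos [482.1 -91.9 229.7] psi 17.1 tilt 0.04 grip 59.7 F [ 0.7 -0.6  0.8]
xyz shares total [ 0.004 -0.01  -0.002] rows 1.0
```

View pics/w1.png

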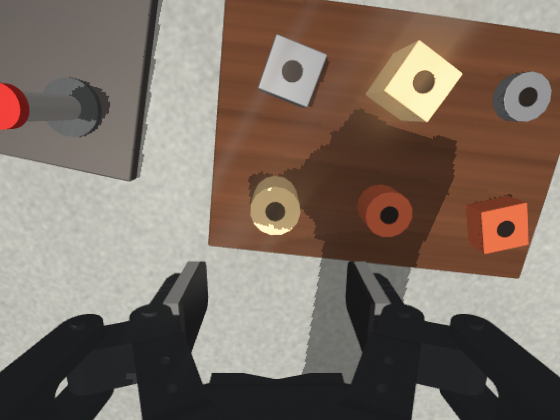

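The wrist view shows round cream's dot at (275,212), round terracotta (389,215), square cream (424,82), square terracotta (506,229). I'll compare those with the top view.

```bash
python3 - <<'E'
from h import *
for n,u,z in(('rc',(275,212),60),('rt',(389,215),45),('sc',(424,82),65),('st',(506,229),40)): print(n,ray('w1',u,z))
E
```

```text
rc [484.6 -91.3]
rt [ 503.5 -175.1]
sc [ 594.6 -155.6]
st [ 519.  -269.7]
```

```bash

python3 -m pendant '[[0.011,-0.004,0.2,0],[0,0,0.25,0],[0,0,0.25,0],[0,0,0.15,0],[0,0,0.055,0]]'
python3 -m pendant '[[0,0,0,0],[0,0,0,0],[0,0,0,0],[0,0,0,0],[0,0,0,0]]'
python3 plan.py
python3 -m pendant '[[0,0,0,0],[0,0,0,0],[0,0,0,0],[0,0,0,0],[0,0,0,0]]' -1
python3 -m pendant '[[0,0,0,0],[0,0,0,0],[0,0,0,0],[0,0,0,0],[0,0,0,0]]'
python3 -m pendant '[[0,0,-0.1,0],[0,0,-0.2,0],[0,0,-0.25,0],[0,0,-0.25,0],[0,0,-0.2,0]]'
python3 plan.py 597.9 186.2 234; python3 -c "
from h import *
d=snap('wrist','w2');snap('top','t2')
a=d['frame'][180:420,130:450];b=cv2.imread('pics/t2.png')[150:310,250:463]
cv2.imwrite('pics/v2.png',np.hstack([cv2.resize(a,(400,300)),cv2.resize(b,(400,300))]))"
```

```text
clock: 2.28
eef_pos: [481.8, -90.0, 90.8]
tool_rot: [-0.001, 0.989, 0.149, -0.003]
force: [0.1, 0.1, 0.8]
grip_width: 59.5
grasp_force: 0.0
clock: 2.7
eef_pos: [485.0, -89.6, 95.3]
tool_rot: [0.001, 0.989, 0.15, 0.001]
force: [0.3, 0.4, -0.0]
grip_width: 59.8
grasp_force: 0.0
t 2.7 pos [485.  -89.6  95.3] psi 17.2 tilt 0.17 grip 59.8 F [ 0.3  0.4 -0. ]
clock: 3.12
eef_pos: [484.5, -89.4, 94.7]
tool_rot: [0.0, 0.989, 0.15, 0.0]
force: [-1.4, 0.3, 6.6]
grip_width: 35.0
grasp_force: 59.2
clock: 3.53
eef_pos: [484.5, -89.4, 94.8]
tool_rot: [0.0, 0.989, 0.15, 0.0]
force: [-1.7, 0.2, 7.3]
grip_width: 34.7
grasp_force: 59.2
clock: 3.95
eef_pos: [484.2, -89.1, 246.4]
tool_rot: [0.0, 0.989, 0.15, 0.001]
force: [1.3, -0.0, -1.3]
grip_width: 35.1
grasp_force: 59.8
t 4.0 pos [484.2 -89.1 246.4] psi 17.2 tilt 0.09 grip 35.1 F [ 1.3 -0.  -1.3]
xyz shares total [ 1.268 -1.528  0.084] rows 8.0
```

View pics/v2.png

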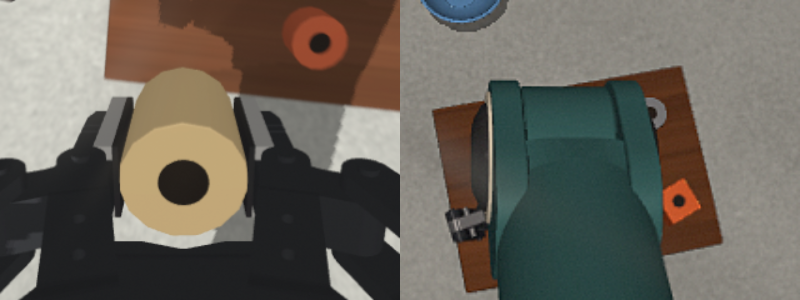

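Round cream is held, with its dot at wrist pixel (276.4,325.6), centred between the pads.

```bash
python3 - <<'E'
from h import *
p=ray('w2',(276.4,325.6),246.4-34.8); d=p-np.array([484.2,-89.1]); print(p,d, 'tool xy',d@[.955,.296],d@[.296,-.955])
E
```

```text
[484.9 -89.9] [ 0.7 -0.8] tool xy 0.43169999999998576 0.9712000000000074
```

```bash

python3 -m pendant '[[0.1,-0.19,0,0],[0.11,-0.21,0,0],[0.11,-0.21,0,0],[0.11,-0.21,0,0],[0.11,-0.21,0,0]]'
python3 -m pendant '[[0.11,-0.21,0,0],[0.11,-0.2,0,0],[0.085,-0.088,0,0],[0,0,0,0],[0,0,0,0]]'
python3 plan.py 598.9 186.2 99.5; python3 -c "
from h import *
snap('wrist','w3')"
```

```text
clock: 4.47
eef_pos: [515.2, 83.7, 243.2]
tool_rot: [0.0, 0.989, 0.15, -0.001]
force: [-0.0, 0.2, -0.6]
grip_width: 35.2
grasp_force: 59.9
clock: 4.88
eef_pos: [536.6, 168.1, 242.8]
tool_rot: [0.0, 0.989, 0.151, -0.001]
force: [-0.4, -0.6, -1.7]
grip_width: 34.4
grasp_force: 60.0
t 4.9 pos [536.6 168.1 242.8] psi 17.4 tilt 0.11 grip 34.4 F [-0.4 -0.6 -1.7]
xyz shares total [0.434 0.009 0.954] rows 4.0
```

View pics/w3.png

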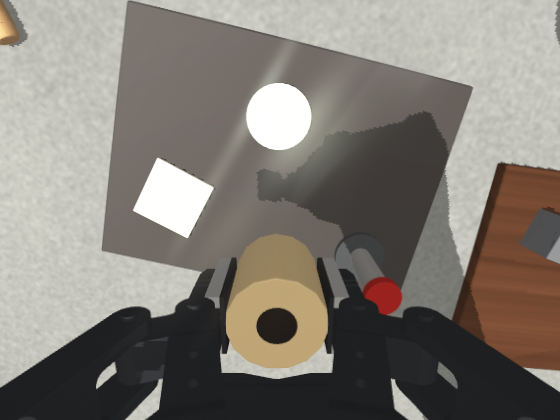

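Both tiles are in view: round centred at (279,116.5), square with corners (157,157),(214,187),(188,238),(133,210).

```bash
python3 - <<'E'
from h import *
i=cv2.imread('pics/w3.png')
m=(i.min(2)>235).astype('uint8'); n,l,s,c=cv2.connectedComponentsWithStats(m)
for k in range(1,n):
    if s[k,4]>800: print(s[k],c[k],ray('w3',c[k],19), cv2.minAreaRect(np.argwhere(l==k)[:,::-1].astype(np.float32)))
print(ray('w3',(279,116.5),19),[ray('w3',p,19) for p in((157,157),(214,187),(188,238),(133,210))],'held',ray('w3',(277,326),208))
E
```

```text
[ 247   83   64   67 3357] [278.3300566  116.03217158] [601.4 185.7] ((278.5000305175781, 116.00000762939453), (64.34671783447266, 64.34671020507812), 45.0)
[ 134  158   79   80 3538] [172.46127756 197.8566987 ] [510.  251.9] ((172.13751220703125, 197.77235412597656), (63.13822937011719, 57.339820861816406), 27.050596237182617)
[601.2 185. ] [array([540.3, 271.9]), array([529.8, 220.3]), array([478.5, 230.7]), array([489.3, 282.2])] held [537.2 167. ]
```

```bash

python3 -m pendant '[[0.12,0.003,0,0],[0.16,0.003,0,0],[0.12,0.003,0.1,0],[0.047,0.001,0.2,0],[0,0,0.2,0]]'
python3 -m pendant '[[0,0,0.2,0],[0,0,0.12,0],[0,0,0.07,0],[0,0,0,0],[0,0,0,0]]'
python3 -m pendant '[[0,0,0,0],[0,0,0,0],[0,0,0,0],[0,0,0,0],[0,0,0,0]]'
python3 plan.py 600.8 186.6 99
```

```text
clock: 5.35
eef_pos: [604.0, 183.8, 168.7]
tool_rot: [0.0, 0.989, 0.148, 0.002]
force: [-0.8, -0.6, -1.3]
grip_width: 34.9
grasp_force: 59.9
clock: 5.77
eef_pos: [601.9, 184.7, 110.5]
tool_rot: [0.0, 0.989, 0.149, -0.0]
force: [0.6, -0.3, 0.1]
grip_width: 34.8
grasp_force: 59.9
clock: 6.18
eef_pos: [602.0, 185.7, 111.1]
tool_rot: [-0.0, 0.989, 0.15, 0.001]
force: [-0.5, 0.8, 0.0]
grip_width: 35.0
grasp_force: 59.9
t 6.2 pos [602.  185.7 111.1] psi 17.2 tilt 0.06 grip 35.0 F [-0.5  0.8  0. ]
xyz shares total [-0.006 -0.008  0.081] rows 1.0
```

```bash

python3 -m pendant '[[-0.006,-0.007,0.02,0],[0,0,0.03,0],[0,0,0.025,0],[0,0,0,0],[0,0,0,0]]'
python3 -m pendant '[[0,0,0.003,0],[0,0,0.003,0],[0,0,0,0],[0,0,0,0],[0,0,0,0]]'
python3 -m pendant '[[0,0,0,0],[0,0,0,0],[0,0,0,0],[0,0,0,0],[0,0,0,0]]'
```

```text
clock: 6.6
eef_pos: [600.4, 186.4, 98.8]
tool_rot: [0.0, 0.989, 0.15, -0.0]
force: [-1.0, -0.6, 2.3]
grip_width: 34.7
grasp_force: 60.0
clock: 7.02
eef_pos: [600.4, 186.5, 98.8]
tool_rot: [0.0, 0.989, 0.15, -0.0]
force: [-2.8, -1.0, 7.3]
grip_width: 34.7
grasp_force: 60.1
clock: 7.43
eef_pos: [600.4, 186.5, 98.8]
tool_rot: [0.0, 0.989, 0.15, -0.0]
force: [-3.4, -1.0, 8.0]
grip_width: 34.8
grasp_force: 60.1
```

```bash

python3 -m pendant '[[0,0,0,0],[0,0,0,0],[0,0,0,0],[0,0,-0.01,0],[0,0,-0.02,0]]' 0.4
python3 -m pendant '[[0,0,-0.1,0],[0,0,-0.2,0],[0,0,-0.25,0],[0,0,-0.25,0],[-0.05,0,-0.12,0]]'
python3 -m pendant '[[-0.15,0,0,0],[-0.2,0,0,0],[-0.05,0,0,0],[0,0,0,0],[0,0,0,0]]'
python3 plan.py 503.9 -174.6 240;  python3 -c "
from h import *
d=snap('wrist','w4');e=snap('top','t4')
cv2.imwrite('pics/v4.png',np.hstack([cv2.resize(d['frame'][20:220,180:380],(400,400),interpolation=2),cv2.resize(e['frame'][180:260,130:210],(400,400),interpolation=2)]))"
```

```text
clock: 7.85
eef_pos: [600.3, 186.2, 102.2]
tool_rot: [0.0, 0.989, 0.15, -0.001]
force: [0.0, 0.1, -0.1]
grip_width: 59.5
grasp_force: 0.0
clock: 8.27
eef_pos: [595.8, 185.3, 247.1]
tool_rot: [-0.001, 0.989, 0.15, 0.004]
force: [0.7, 0.1, 1.0]
grip_width: 59.4
grasp_force: 0.0
clock: 8.68
eef_pos: [536.7, 166.4, 242.0]
tool_rot: [-0.0, 0.989, 0.15, 0.001]
force: [0.3, -0.2, -0.2]
grip_width: 59.6
grasp_force: 0.0
t 8.7 pos [536.7 166.4 242. ] psi 17.2 tilt 0.13 grip 59.6 F [ 0.3 -0.2 -0.2]
xyz shares total [-0.882  2.107  0.012] rows 9.0
```

View pics/v4.png

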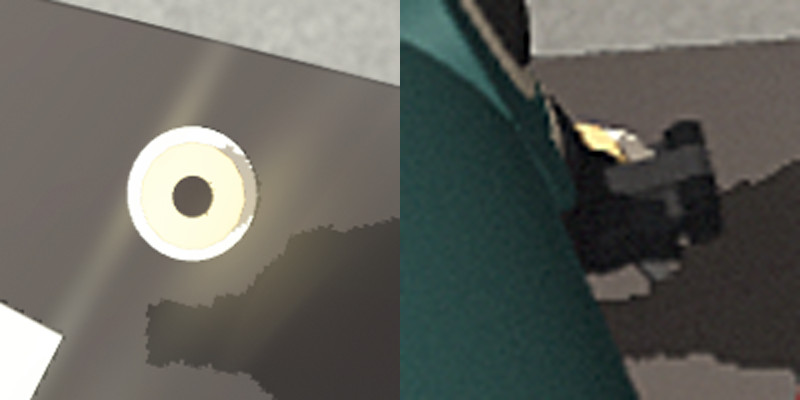

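The wrist view shows round cream on the tile: dot at about (276,118), tile centre at about (276.7,117).

```bash
python3 -c "
from h import *
print(ray('w4',(276,118),64),ray('w4',(276.7,117),19))"
```

```text
[600.9 185.5] [601.4 185. ]
```

```bash

python3 -m pendant '[[-0.08,0.19,0,0],[-0.1,0.235,0,0],[-0.1,0.235,0,0],[-0.1,0.235,0,0],[-0.1,0.235,0,0]]'
python3 -m pendant '[[-0.1,0.235,0,0],[-0.1,0.235,0,0],[-0.1,0.235,0,0],[-0.085,0.2,0,0],[-0.02,0.065,0.05,0]]'
python3 -m pendant '[[0,0,0.2,0],[0,0,0.25,0],[0,0,0.2,0],[0,0,0.05,0],[0,0,0,0]]'
python3 -m pendant '[[0,0,0,0],[0,0,0,0],[0,0,0,0],[0,0,0,0],[0,0,0,0]]'
python3 plan.py 503.4 -173.7 92 17.2
```

```text
clock: 9.2
eef_pos: [518.2, -18.4, 240.7]
tool_rot: [-0.0, 0.989, 0.15, 0.0]
force: [0.7, -0.5, -0.0]
grip_width: 59.8
grasp_force: 0.0
clock: 9.62
eef_pos: [503.0, -180.5, 234.1]
tool_rot: [0.002, 0.989, 0.146, 0.001]
force: [0.2, -0.6, 0.5]
grip_width: 59.9
grasp_force: 0.0
clock: 10.03
eef_pos: [502.0, -173.0, 125.8]
tool_rot: [-0.001, 0.989, 0.15, -0.002]
force: [0.8, 0.2, -0.9]
grip_width: 59.7
grasp_force: 0.0
clock: 10.45
eef_pos: [503.2, -174.0, 129.4]
tool_rot: [0.001, 0.989, 0.15, 0.001]
force: [-0.1, -0.7, 0.2]
grip_width: 59.7
grasp_force: 0.0
t 10.4 pos [ 503.2 -174.   129.4] psi 17.2 tilt 0.13 grip 59.7 F [-0.1 -0.7  0.2]
xyz shares total [ 0.002 -0.002  0.249] rows 1.0
turn rows 0.01
```

```bash

python3 -m pendant '[[0.002,-0.002,0.07,0],[0,0,0.08,0],[0,0,0.06,0],[0,0,0.03,0],[0,0,0.006,0]]'
python3 -m pendant '[[0,0,0,0],[0,0,0,0],[0,0,0,0],[0,0,0,0],[0,0,0,0]]'
python3 -m pendant '[[0,0,0,0],[0,0,0,0],[0,0,0,0],[0,0,0,0],[0,0,0,0]]' -1
python3 -m pendant '[[0,0,0,0],[0,0,0,0],[0,0,0,0],[0,0,0,0],[0,0,0,0]]'
python3 plan.py
python3 -m pendant '[[0,0,-0.1,0],[0,0,-0.2,0],[0,0,-0.25,0],[0,0,-0.25,0],[0,0,-0.15,0]]'
python3 -m pendant '[[0,0,-0.05,0],[0,0,0,0],[0,0,0,0],[0,0,0,0],[0,0,0,0]]'
python3 plan.py 600.6 186.4 240;python3 -c "
from h import *
d=snap('wrist','w5')
cv2.imwrite('pics/v5.png',cv2.resize(d['frame'][240:420,160:400],(720,540),interpolation=2))"
```

```text
clock: 10.87
eef_pos: [501.8, -173.1, 89.5]
tool_rot: [-0.001, 0.989, 0.15, -0.001]
force: [-0.1, 0.3, -0.5]
grip_width: 60.0
grasp_force: 0.0
clock: 11.28
eef_pos: [503.0, -173.6, 91.7]
tool_rot: [0.0, 0.989, 0.15, 0.0]
force: [-0.0, -0.2, 0.3]
grip_width: 59.4
grasp_force: 0.0
clock: 11.7
eef_pos: [503.0, -173.6, 91.8]
tool_rot: [0.0, 0.989, 0.15, 0.0]
force: [-1.1, 1.3, 6.1]
grip_width: 34.7
grasp_force: 59.6
clock: 12.12
eef_pos: [503.0, -173.5, 91.8]
tool_rot: [0.0, 0.989, 0.15, 0.0]
force: [-0.4, 0.8, 5.9]
grip_width: 34.0
grasp_force: 59.6
t 12.1 pos [ 503.  -173.5   91.8] psi 17.2 tilt 0.04 grip 34.0 F [-0.4  0.8  5.9]
clock: 12.53
eef_pos: [503.7, -173.6, 237.2]
tool_rot: [0.001, 0.989, 0.15, 0.002]
force: [1.2, 0.2, -0.9]
grip_width: 34.2
grasp_force: 59.8
clock: 12.95
eef_pos: [501.9, -173.2, 239.4]
tool_rot: [-0.001, 0.989, 0.15, -0.002]
force: [-0.9, -0.1, -1.0]
grip_width: 34.0
grasp_force: 59.8
t 12.9 pos [ 501.9 -173.2  239.4] psi 17.2 tilt 0.21 grip 34.0 F [-0.9 -0.1 -1. ]
xyz shares total [ 1.339 -2.095 -0.003] rows 9.0
```

View pics/v5.png

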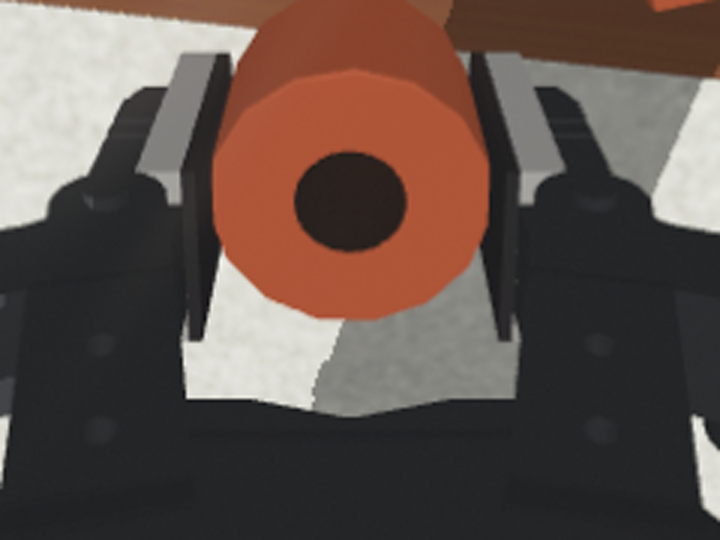

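Round terracotta is held, dot at wrist pixel (276.7,307.3).

```bash
python3 -c "
from h import *
d=ray('w5',(276.7,307.3),192.6)-np.array([502.3,-173.4]);print(d,'tool',d@[.955,.297],d@[.297,-.955])"
python3 -m pendant '[[0.12,-0.18,0,0],[0.14,-0.22,0,0],[0.14,-0.22,0,0],[0.14,-0.22,0,0],[0.14,-0.22,0,0]]'
python3 -m pendant '[[0.14,-0.22,0,0],[0.14,-0.22,0,0],[0.14,-0.22,0,0],[0.14,-0.22,0,0],[0.09,-0.12,0,0]]'
python3 -m pendant '[[0.009,-0.035,0.05,0],[0,0,0.1,0],[0,0,0.15,0],[0,0,0.15,0],[0,0,0.1,0]]'
python3 -m pendant '[[0,0,0.03,0],[0,0,0,0],[0,0,0,0],[0,0,0,0],[0,0,0,0]]'
python3 plan.py 600.6 186.4 141 17.2
```

```text
[ 0.  -0.7] tool -0.20789999999999662 0.6684999999999891
clock: 13.42
eef_pos: [553.0, 10.3, 240.2]
tool_rot: [-0.0, 0.989, 0.15, -0.001]
force: [1.1, 0.3, -1.8]
grip_width: 34.1
grasp_force: 59.9
clock: 13.83
eef_pos: [601.2, 186.4, 240.1]
tool_rot: [-0.001, 0.988, 0.152, -0.001]
force: [-0.2, 0.7, -0.2]
grip_width: 34.7
grasp_force: 59.9
clock: 14.25
eef_pos: [600.1, 184.7, 155.2]
tool_rot: [0.001, 0.989, 0.149, -0.002]
force: [0.3, -1.0, -1.2]
grip_width: 34.2
grasp_force: 59.9
clock: 14.67
eef_pos: [602.2, 186.3, 155.5]
tool_rot: [-0.0, 0.989, 0.15, 0.001]
force: [0.3, -0.2, -1.1]
grip_width: 34.4
grasp_force: 59.9
t 14.7 pos [602.2 186.3 155.5] psi 17.2 tilt 0.12 grip 34.4 F [ 0.3 -0.2 -1.1]
xyz shares total [-0.01  -0.004  0.097] rows 1.0
turn rows 0.0
```

```bash

python3 -m pendant '[[-0.004,-0.004,0.04,0],[0,0,0.03,0],[0,0,0.015,0],[0,0,0,0],[0,0,0,0]]'
python3 -m pendant '[[0,0,0,0],[0,0,0,0],[0,0,0,0],[0,0,0,0],[0,0,0,0]]'
python3 plan.py 601 186.7 141
```

```text
clock: 15.08
eef_pos: [600.7, 186.6, 141.4]
tool_rot: [0.0, 0.989, 0.15, -0.0]
force: [0.5, -0.1, -2.1]
grip_width: 34.5
grasp_force: 60.0
clock: 15.5
eef_pos: [600.8, 186.6, 141.6]
tool_rot: [0.0, 0.989, 0.15, 0.0]
force: [-1.2, -0.4, 0.1]
grip_width: 34.6
grasp_force: 60.0
t 15.5 pos [600.8 186.6 141.6] psi 17.2 tilt 0.0 grip 34.6 F [-1.2 -0.4  0.1]
xyz shares total [ 0.001 -0.     0.004] rows 1.0
```

```bash

python3 -m pendant '[[0,0,0.003,0],[0,0,0.003,0],[0,0,0,0],[0,0,0,0],[0,0,0,0]]'
python3 -m pendant '[[0,0,0,0],[0,0,0,0],[0,0,0,0],[0,0,-0.01,0],[0,0,-0.02,0]]' 0.4
python3 -m pendant '[[0,0,-0.1,0],[0,0,-0.2,0],[0,0,-0.25,0],[0,0,-0.15,0],[-0.1,0,0,0]]'
python3 -m pendant '[[-0.2,0,0,0],[-0.25,0,0,0],[-0.1,0,0,0],[0,0,0,0],[0,0,0,0]]'
python3 plan.py 594.5 -154.3 240 -16;  python3 -c "
from h import *
d=snap('wrist','w6');e=snap('scene','s6')
cv2.imwrite('pics/v6.png',np.hstack([cv2.resize(d['frame'][20:220,180:380],(400,400),interpolation=2),cv2.resize(e['frame'][100:220,310:430],(400,400),interpolation=2)]))"
```

```text
clock: 15.92
eef_pos: [600.9, 186.6, 140.9]
tool_rot: [0.0, 0.989, 0.15, 0.0]
force: [-0.6, -1.1, 1.7]
grip_width: 34.2
grasp_force: 60.1
clock: 16.33
eef_pos: [600.5, 186.5, 144.8]
tool_rot: [0.0, 0.989, 0.15, -0.0]
force: [1.1, -0.1, 0.3]
grip_width: 60.1
grasp_force: 0.0
clock: 16.75
eef_pos: [590.6, 183.9, 256.6]
tool_rot: [-0.001, 0.989, 0.15, 0.006]
force: [-0.5, 0.4, -0.1]
grip_width: 59.5
grasp_force: 0.0
clock: 17.17
eef_pos: [507.8, 157.6, 251.0]
tool_rot: [0.0, 0.989, 0.15, 0.001]
force: [-0.2, 0.0, 0.3]
grip_width: 59.7
grasp_force: 0.0
t 17.2 pos [507.8 157.6 251. ] psi 17.2 tilt 0.1 grip 59.7 F [-0.2  0.   0.3]
xyz shares total [-0.064  2.157  0.074] rows 8.0
turn rows 7.25
```

View pics/v6.png

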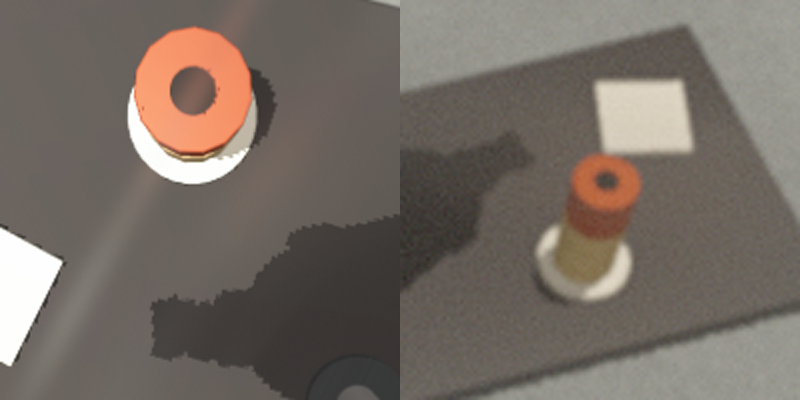

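The stack looks well centred, with the dot at wrist pixel (276,65.5). Next is square cream.

```bash
python3 -c "
from h import *
print(ray('w6',(276,65.5),94))"
python3 -m pendant '[[-0.007,0.2,0,0],[-0.007,0.25,0,0],[-0.007,0.25,0,0],[-0.007,0.25,0,0],[-0.007,0.25,0,0]]'
python3 -m pendant '[[-0.007,0.25,0,0],[-0.007,0.25,0,0],[-0.007,0.25,0,0],[-0.008,0.2,0,0],[0,0.007,0,1]]'
python3 -m pendant '[[0,0,0,1],[0,0,0,1],[0,0,0,1],[0,0,0,1],[0,0,0,1]]'
python3 -m pendant '[[0,0,0,1],[0,0,0,0.25],[0,0,0,0],[0,0,0,0],[0,0,0,0]]'
python3 plan.py 594.7 -154.1 98 -16; python3 -c "
from h import *
d=snap('wrist','w7')
cv2.imwrite('pics/v7.png',cv2.resize(d['frame'][120:320,140:420],(784,560),interpolation=2))"
```

```text
[601.2 185.7]
clock: 17.68
eef_pos: [557.5, -17.4, 250.1]
tool_rot: [-0.0, 0.989, 0.15, 0.0]
force: [0.6, 0.6, 0.2]
grip_width: 59.5
grasp_force: 0.0
clock: 18.1
eef_pos: [595.8, -163.0, 249.5]
tool_rot: [0.002, 0.994, 0.105, 0.0]
force: [0.3, -1.0, 0.6]
grip_width: 60.1
grasp_force: 0.0
clock: 18.52
eef_pos: [595.6, -154.4, 249.8]
tool_rot: [-0.0, 0.996, -0.091, 0.0]
force: [0.7, -0.9, -0.3]
grip_width: 59.7
grasp_force: 0.0
clock: 18.93
eef_pos: [594.7, -154.1, 250.0]
tool_rot: [-0.0, 0.99, -0.138, -0.0]
force: [-0.2, -1.1, -0.0]
grip_width: 60.1
grasp_force: 0.0
t 18.9 pos [ 594.7 -154.1  250. ] psi -15.9 tilt 0.01 grip 60.1 F [-0.2 -1.1 -0. ]
xyz shares total [ 0.    -0.     1.013] rows 4.0
turn rows 0.02
```

View pics/v7.png

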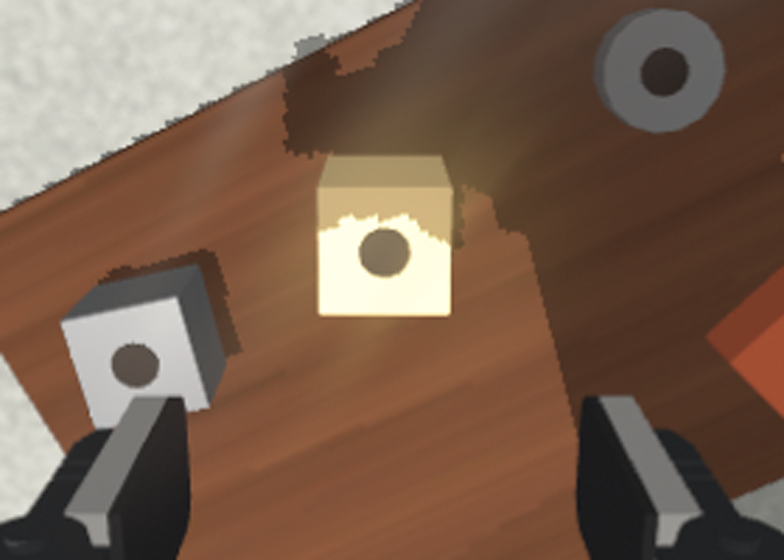

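Square cream is aligned with the gripper, its dot between the fingers at about (277,210). Grasping.

```bash

python3 -m pendant '[[0,0,0.15,0],[0,0,0.25,0],[0,0,0.25,0],[0,0,0.15,0],[0,0,0.1,0]]'
python3 -m pendant '[[0,0,0.07,0],[0,0,0.03,0],[0,0,0.013,0],[0,0,0,0],[0,0,0,0]]'
python3 -m pendant '[[0,0,0,0],[0,0,0,0],[0,0,0,0],[0,0,0,0],[0,0,0,0]]'
python3 -m pendant '[[0,0,0,0],[0,0,0,0],[0,0,0,0],[0,0,0,0],[0,0,0,0]]' -1
python3 -m pendant '[[0,0,0,0],[0,0,0,0],[0,0,0,0],[0,0,0,0],[0,0,0,0]]'
python3 plan.py
python3 -m pendant '[[0,0,-0.1,0],[0,0,-0.2,0],[0,0,-0.25,0],[0,0,-0.25,0],[0,0,-0.15,-0.5]]'
python3 -m pendant '[[0,0,-0.07,-0.5],[0,0,0,0],[0,0,0,0],[0,0,0,0],[0,0,0,0]]'
python3 plan.py 509.7 253 250 -11.4;python3 -c "
from h import *
d=snap('wrist','w8')
cv2.imwrite('pics/v8.png',cv2.resize(d['frame'][240:420,160:400],(720,540),interpolation=2))"
```

```text
clock: 19.4
eef_pos: [592.8, -154.0, 112.0]
tool_rot: [-0.0, 0.99, -0.139, -0.002]
force: [-0.1, -0.3, 0.6]
grip_width: 59.6
grasp_force: 0.0
clock: 19.82
eef_pos: [595.1, -154.3, 99.4]
tool_rot: [0.0, 0.99, -0.139, 0.001]
force: [-0.2, 0.3, 0.3]
grip_width: 59.8
grasp_force: 0.0
clock: 20.23
eef_pos: [594.4, -154.2, 98.5]
tool_rot: [0.0, 0.99, -0.139, 0.0]
force: [-0.5, -0.2, -0.3]
grip_width: 59.7
grasp_force: 0.0
clock: 20.65
eef_pos: [594.5, -154.2, 98.4]
tool_rot: [0.0, 0.99, -0.139, 0.0]
force: [0.4, 0.7, 2.2]
grip_width: 35.3
grasp_force: 60.3
clock: 21.07
eef_pos: [594.5, -154.2, 98.4]
tool_rot: [0.0, 0.99, -0.139, 0.0]
force: [0.6, 0.4, 4.0]
grip_width: 35.4
grasp_force: 60.2
t 21.1 pos [ 594.5 -154.2   98.4] psi -16.0 tilt 0.02 grip 35.4 F [0.6 0.4 4. ]
clock: 21.48
eef_pos: [595.0, -154.2, 243.9]
tool_rot: [0.0, 0.993, -0.119, 0.001]
force: [1.4, -0.1, -1.3]
grip_width: 35.4
grasp_force: 60.0
clock: 21.9
eef_pos: [593.4, -154.0, 249.1]
tool_rot: [-0.0, 0.995, -0.1, -0.002]
force: [-0.3, -0.6, -2.0]
grip_width: 35.4
grasp_force: 60.0
t 21.9 pos [ 593.4 -154.   249.1] psi -11.5 tilt 0.21 grip 35.4 F [-0.3 -0.6 -2. ]
xyz shares total [-1.086e+00 -2.548e+00 -2.000e-03] rows 10.0
turn rows -0.01
```

View pics/v8.png

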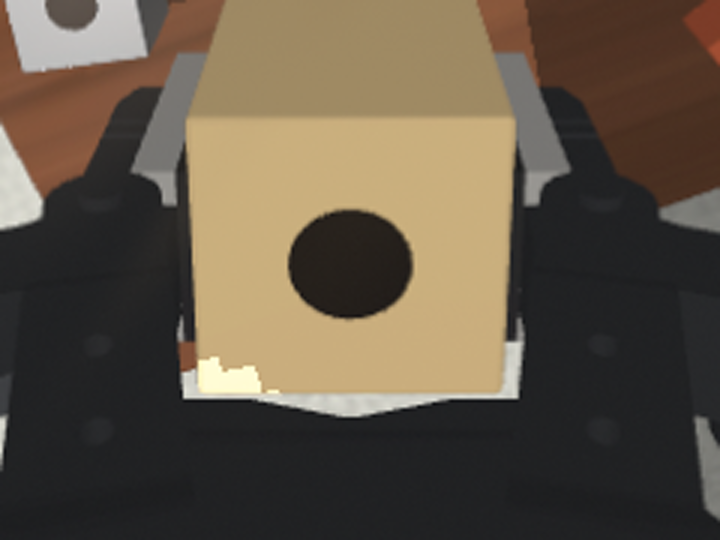

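Square cream is held, dot at (276.7,328). Carrying it to the square tile.

```bash
python3 -c "
from h import *
d=ray('w8',(276.7,328),215.7)-np.array([594,-154.1]);c,s=np.cos(np.radians(-11.5)),np.sin(np.radians(-11.5));print(d,'tool',d@[c,s],d@[s,-c])"
python3 -m pendant '[[-0.08,-0.18,0,0],[-0.1,-0.235,0,0],[-0.1,-0.235,0,0],[-0.1,-0.235,0,0],[-0.1,-0.235,0,0]]'
python3 -m pendant '[[-0.1,-0.235,0,0],[-0.1,-0.235,0,0],[-0.1,-0.235,0,0],[-0.1,-0.235,0,0],[-0.1,-0.235,0,0]]'
python3 -m pendant '[[-0.086,-0.2,0,0],[-0.02,-0.053,0,0],[0,0,0.1,0],[0,0,0.15,0],[0,0,0.2,0]]'
python3 -m pendant '[[0,0,0.2,0],[0,0,0.15,0],[0,0,0.1,0],[0,0,0,0],[0,0,0,0]]'
python3 -m pendant '[[0,0,0,0],[0,0,0,0],[0,0,0,0],[0,0,0,0],[0,0,0,0]]'
python3 plan.py 509.3 253 102.4 -11.4
```

```text
[-0.1 -0.8] tool 0.061501877071654776 0.8038765571383991
clock: 22.37
eef_pos: [556.0, 26.3, 250.2]
tool_rot: [0.0, 0.995, -0.1, -0.001]
force: [0.5, 1.6, -2.4]
grip_width: 35.4
grasp_force: 60.2
clock: 22.78
eef_pos: [517.4, 213.9, 250.3]
tool_rot: [0.0, 0.995, -0.1, -0.001]
force: [0.8, -0.6, -1.2]
grip_width: 35.3
grasp_force: 60.2
clock: 23.2
eef_pos: [511.2, 253.3, 183.9]
tool_rot: [-0.001, 0.995, -0.099, 0.001]
force: [0.5, -0.6, -1.8]
grip_width: 35.4
grasp_force: 60.3
clock: 23.62
eef_pos: [509.8, 252.2, 115.0]
tool_rot: [0.001, 0.995, -0.1, -0.001]
force: [0.5, 0.3, -0.8]
grip_width: 35.3
grasp_force: 60.2
clock: 24.03
eef_pos: [510.6, 252.8, 117.0]
tool_rot: [-0.0, 0.995, -0.1, 0.001]
force: [-0.0, 0.1, -0.5]
grip_width: 35.3
grasp_force: 60.2
t 24.0 pos [510.6 252.8 117. ] psi -11.4 tilt 0.07 grip 35.3 F [-0.   0.1 -0.5]
xyz shares total [-0.009  0.001  0.097] rows 1.0
turn rows -0.01
```

```bash

python3 -m pendant '[[-0.006,0,0.04,0],[0,0,0.03,0],[0,0,0.02,0],[0,0,0,0],[0,0,0,0]]'
python3 -m pendant '[[0,0,0,0],[0,0,0,0],[0,0,0,0],[0,0,0,0],[0,0,0,0]]'
python3 plan.py 509.3 253 102.4 -11.4
```

```text
clock: 24.45
eef_pos: [509.3, 252.9, 102.4]
tool_rot: [0.0, 0.995, -0.099, -0.0]
force: [-0.1, 0.1, -0.1]
grip_width: 35.3
grasp_force: 60.4
clock: 24.87
eef_pos: [509.5, 252.8, 102.6]
tool_rot: [0.0, 0.995, -0.1, -0.0]
force: [-0.1, -1.2, -1.9]
grip_width: 35.3
grasp_force: 60.4
t 24.9 pos [509.5 252.8 102.6] psi -11.4 tilt 0.01 grip 35.3 F [-0.1 -1.2 -1.9]
xyz shares total [-0.001 -0.001  0.001] rows 1.0
turn rows -0.01
```

```bash

python3 -m pendant '[[0,0,0.004,0],[0,0,0.003,0],[0,0,0,0],[0,0,0,0],[0,0,0,0]]'
python3 -m pendant '[[0,0,0,0],[0,0,0,0],[0,0,0,0],[0,0,-0.01,0],[0,0,-0.02,0]]' 0.4
python3 -m pendant '[[0,0,-0.1,0],[0,0,-0.2,0],[0,0,-0.25,0],[0,0,-0.25,0],[0,0,-0.15,0]]'
python3 -m pendant '[[-0.2,0,0,0],[-0.2,0,0,0],[-0.05,0,0,0],[0,0,0,0],[0,0,0,0]]'
python3 plan.py 519.2 -268 250 29; python3 -c "
from h import *
d=snap('wrist','w9')
cv2.imwrite('pics/v9.png',cv2.resize(d['frame'][40:200,180:380],(800,600)[:1]+(600,) if 0 else (750,600),interpolation=2))"
```

```text
clock: 25.28
eef_pos: [509.5, 252.9, 102.4]
tool_rot: [0.0, 0.995, -0.099, 0.0]
force: [-1.8, -0.2, 5.0]
grip_width: 35.3
grasp_force: 61.1
clock: 25.7
eef_pos: [509.3, 252.8, 105.9]
tool_rot: [0.0, 0.995, -0.099, -0.0]
force: [-0.3, 0.3, 1.3]
grip_width: 59.7
grasp_force: 0.0
clock: 26.12
eef_pos: [510.4, 253.7, 252.8]
tool_rot: [-0.001, 0.995, -0.099, 0.002]
force: [0.3, 0.8, 0.5]
grip_width: 59.9
grasp_force: 0.0
clock: 26.53
eef_pos: [443.8, 266.2, 249.1]
tool_rot: [-0.0, 0.995, -0.099, 0.001]
force: [0.0, 0.7, -0.7]
grip_width: 59.6
grasp_force: 0.0
t 26.5 pos [443.8 266.2 249.1] psi -11.4 tilt 0.07 grip 59.6 F [ 0.   0.7 -0.7]
xyz shares total [ 1.196  3.392 -0.006] rows 13.0
turn rows -8.81
```

View pics/v9.png

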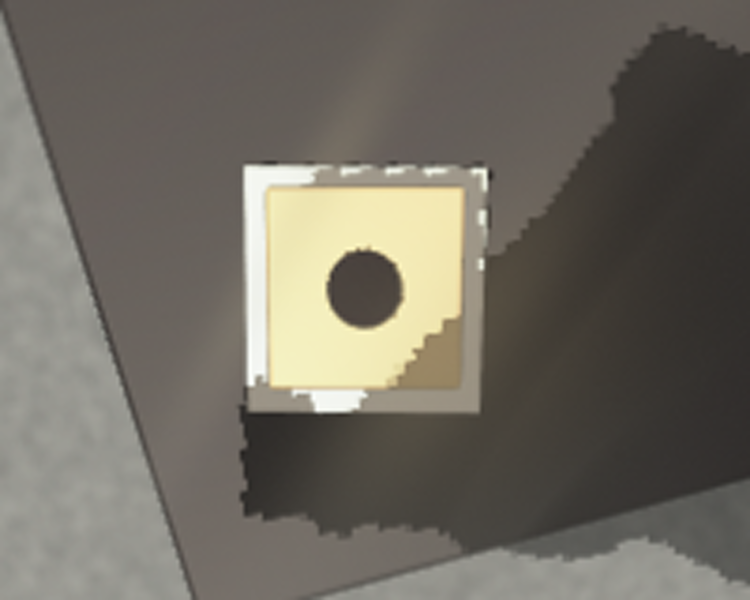

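Square cream sits centred (top centre (365,287.5) against tile centre (365,289) in the crop). Next is square terracotta.

```bash
python3 -c "
from h import *
print(ray('w9',(180+365/3.75,40+287.5/3.75),69),ray('w9',(180+364.7/3.75,40+289/3.75),19))"
python3 -m pendant '[[0.06,0.176,0,0],[0.08,0.23,0,0],[0.08,0.23,0,0],[0.08,0.23,0,0],[0.08,0.23,0,0]]'
python3 -m pendant '[[0.08,0.23,0,0],[0.08,0.23,0,0],[0.08,0.23,0,0],[0.08,0.23,0,0],[0.08,0.23,0,0]]'
python3 -m pendant '[[0.08,0.23,0,0],[0.08,0.23,0,0],[0.08,0.23,0,0],[0.08,0.23,0,0],[0.08,0.23,0,0]]'
python3 -m pendant '[[0.016,-0.004,0,-1],[0,0,0,-1],[0,0,0,-1],[0,0,0,-1],[0,0,0,-1]]'
python3 -m pendant '[[0,0,0,-1],[0,0,0,-1],[0,0,0,-1],[0,0,0,-0.8],[0,0,0,0]]'
python3 -m pendant '[[0,0,0,0],[0,0,0,0],[0,0,0,0],[0,0,0,0],[0,0,0,0]]'
python3 plan.py 519.2 -268 91.5 29; python3 -c "
from h import *
d=snap('wrist','w10')
cv2.imwrite('pics/v10.png',cv2.resize(d['frame'][120:320,140:420],(784,560),interpolation=2))"
```

```text
[510.2 251.5] [509.5 251.6]
clock: 27.0
eef_pos: [467.8, 91.3, 248.6]
tool_rot: [0.0, 0.995, -0.1, 0.0]
force: [0.5, 0.4, -0.0]
grip_width: 59.9
grasp_force: 0.0
clock: 27.42
eef_pos: [492.0, -90.4, 248.6]
tool_rot: [0.0, 0.995, -0.1, 0.0]
force: [0.4, 0.1, -0.2]
grip_width: 60.0
grasp_force: 0.0
clock: 27.83
eef_pos: [516.1, -271.7, 248.3]
tool_rot: [0.0, 0.995, -0.1, -0.0]
force: [0.2, 0.7, -0.2]
grip_width: 59.7
grasp_force: 0.0
clock: 28.25
eef_pos: [518.6, -269.8, 248.1]
tool_rot: [0.0, 0.995, 0.101, -0.0]
force: [0.8, -0.6, 0.0]
grip_width: 60.1
grasp_force: 0.0
clock: 28.67
eef_pos: [518.5, -269.6, 248.1]
tool_rot: [0.0, 0.968, 0.249, -0.0]
force: [-0.0, 0.1, -0.1]
grip_width: 59.5
grasp_force: 0.0
clock: 29.08
eef_pos: [518.5, -268.0, 248.7]
tool_rot: [0.0, 0.968, 0.25, -0.0]
force: [0.1, -0.3, -0.9]
grip_width: 59.5
grasp_force: 0.0
t 29.1 pos [ 518.5 -268.   248.7] psi 28.9 tilt 0.01 grip 59.5 F [ 0.1 -0.3 -0.9]
xyz shares total [0.004 0.002 1.048] rows 4.0
turn rows -0.02
```

View pics/v10.png

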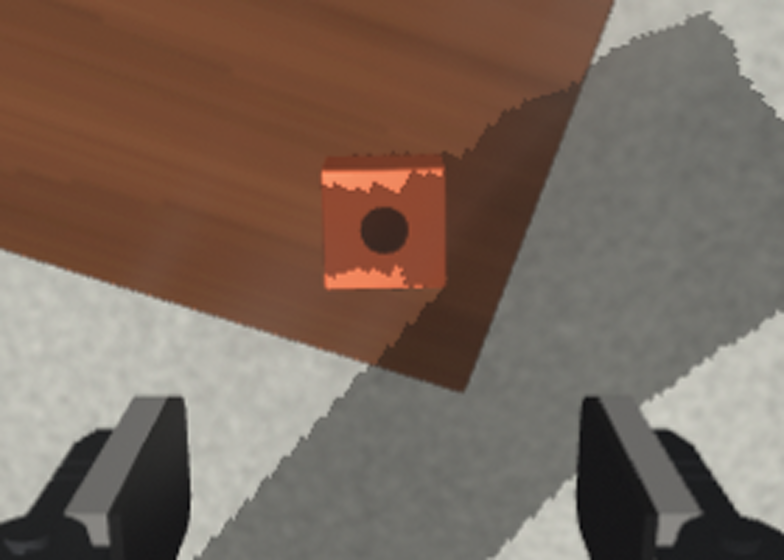

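Square terracotta is aligned, dot at about (277,202). Grasping.

```bash
python3 -c "
from h import *
print(ray('w10',(277.1,202.1),40))"
python3 -m pendant '[[0.003,0.002,0.15,0],[0,0,0.25,0],[0,0,0.25,0],[0,0,0.17,0],[0,0,0.1,0]]'
python3 -m pendant '[[0,0,0.07,0],[0,0,0.03,0],[0,0,0,0],[0,0,0,0],[0,0,0,0]]'
python3 -m pendant '[[0,0,0.02,0],[0,0,0.008,0],[0,0,0,0],[0,0,0,0],[0,0,0,0]]'
python3 -m pendant '[[0,0,0,0],[0,0,0,0],[0,0,0,0],[0,0,0,0],[0,0,0,0]]'
python3 -m pendant '[[0,0,0,0],[0,0,0,0],[0,0,0,0],[0,0,0,0],[0,0,0,0]]' -1
python3 -m pendant '[[0,0,0,0],[0,0,0,0],[0,0,0,0],[0,0,0,0],[0,0,0,0]]'
python3 plan.py
python3 -m pendant '[[0,0,-0.1,0],[0,0,-0.2,0],[0,0,-0.25,0],[0,0,-0.25,0],[0,0,-0.15,0]]'
python3 -m pendant '[[0,0,-0.1,1],[0,0,0,1],[0,0,0,1],[0,0,0,1],[0,0,0,1]]'
python3 -m pendant '[[0,0,0,1],[0,0,0,1],[0,0,0,1],[0,0,0,0.8],[0,0,0,0]]'
python3 -m pendant '[[0,0,0,0],[0,0,0,0],[0,0,0,0],[0,0,0,0],[0,0,0,0]]'
python3 plan.py 509.4 252.9 250 -11.4;python3 -c "
from h import *
d=snap('wrist','w11')
cv2.imwrite('pics/v11.png',cv2.resize(d['frame'][240:420,160:400],(720,540),interpolation=2))"
```

```text
[ 519.1 -269.6]
clock: 29.55
eef_pos: [517.3, -267.3, 107.3]
tool_rot: [-0.001, 0.968, 0.25, -0.002]
force: [-0.0, 0.8, -1.0]
grip_width: 59.7
grasp_force: 0.0
clock: 29.97
eef_pos: [519.8, -268.4, 97.0]
tool_rot: [0.001, 0.968, 0.25, 0.001]
force: [0.3, -0.0, 0.5]
grip_width: 59.7
grasp_force: 0.0
clock: 30.38
eef_pos: [519.0, -268.1, 91.6]
tool_rot: [0.0, 0.968, 0.25, 0.0]
force: [-0.8, -0.1, 0.0]
grip_width: 59.7
grasp_force: 0.0
clock: 30.8
eef_pos: [518.9, -268.0, 91.4]
tool_rot: [-0.0, 0.968, 0.25, -0.0]
force: [0.7, 0.4, 0.2]
grip_width: 59.8
grasp_force: 0.0
clock: 31.22
eef_pos: [519.2, -268.1, 91.8]
tool_rot: [0.0, 0.968, 0.25, 0.0]
force: [-0.0, 0.8, 3.7]
grip_width: 34.8
grasp_force: 60.9
clock: 31.63
eef_pos: [519.2, -268.1, 91.8]
tool_rot: [0.0, 0.968, 0.25, 0.0]
force: [-0.6, 0.8, 5.2]
grip_width: 35.2
grasp_force: 61.0
t 31.6 pos [ 519.2 -268.1   91.8] psi 28.9 tilt 0.04 grip 35.2 F [-0.6  0.8  5.2]
clock: 32.05
eef_pos: [519.5, -268.3, 237.0]
tool_rot: [0.001, 0.968, 0.25, 0.001]
force: [1.0, 0.2, -1.2]
grip_width: 34.7
grasp_force: 60.4
clock: 32.47
eef_pos: [518.2, -267.9, 248.2]
tool_rot: [-0.0, 0.999, 0.05, -0.001]
force: [0.2, -0.1, -0.3]
grip_width: 34.7
grasp_force: 60.4
clock: 32.88
eef_pos: [518.3, -267.8, 248.0]
tool_rot: [-0.0, 0.995, -0.1, -0.001]
force: [-0.3, -0.3, -0.9]
grip_width: 35.0
grasp_force: 60.4
clock: 33.3
eef_pos: [518.9, -268.1, 248.9]
tool_rot: [-0.0, 0.995, -0.099, -0.0]
force: [-0.2, 0.7, -0.4]
grip_width: 34.8
grasp_force: 60.4
t 33.3 pos [ 518.9 -268.1  248.9] psi -11.4 tilt 0.0 grip 34.8 F [-0.2  0.7 -0.4]
xyz shares total [-0.748 -3.392 -0.007] rows 13.0
turn rows 0.0
```

View pics/v11.png

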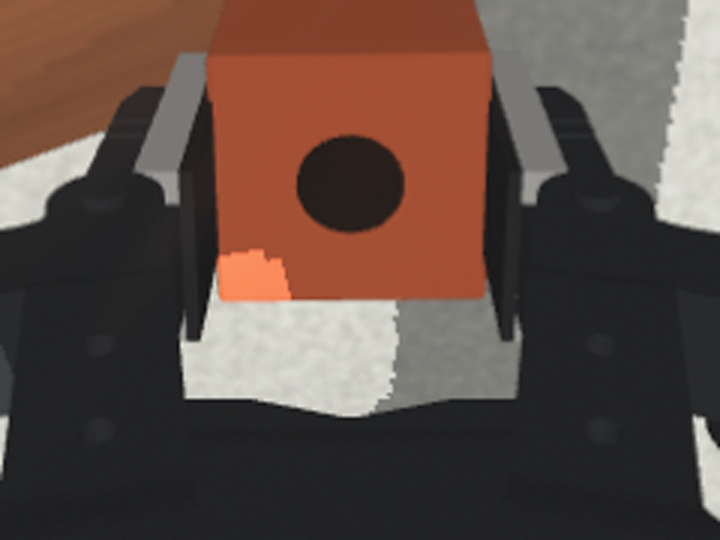

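Square terracotta is held square, dot at (276.7,301.3). Carrying it over.

```bash
python3 -c "
from h import *
d=ray('w11',(276.7,301.3),197.1)-np.array([518.9,-268.1]);c,s=np.cos(np.radians(-11.4)),np.sin(np.radians(-11.4));print(d,'tool',d@[c,s],d@[s,-c])"
python3 -m pendant '[[-0.04,-0.172,0,0],[-0.05,-0.23,0,0],[-0.05,-0.23,0,0],[-0.05,-0.23,0,0],[-0.05,-0.23,0,0]]'
python3 -m pendant '[[-0.05,-0.23,0,0],[-0.05,-0.23,0,0],[-0.05,-0.23,0,0],[-0.05,-0.23,0,0],[-0.05,-0.23,0,0]]'
python3 -m pendant '[[-0.05,-0.23,0,0],[-0.05,-0.23,0,0],[-0.05,-0.23,0,0],[-0.05,-0.23,0,0],[-0.05,-0.23,0,0]]'
python3 -m pendant '[[-0.008,0,0.05,0],[0,0,0.1,0],[0,0,0.15,0],[0,0,0.15,0],[0,0,0.1,0]]'
python3 -m pendant '[[0,0,0.04,0],[0,0,0,0],[0,0,0,0],[0,0,0,0],[0,0,0,0]]'
python3 -m pendant '[[0,0,0,0],[0,0,0,0],[0,0,0,0],[0,0,0,0],[0,0,0,0]]'
python3 plan.py 509.4 252.9 146 -11.4
```

```text
[ 0.1 -0.9] tool 0.27591872380340354 0.8624783231216102
clock: 33.77
eef_pos: [515.8, -98.9, 249.1]
tool_rot: [0.0, 0.995, -0.1, 0.0]
force: [0.3, 0.6, -1.4]
grip_width: 34.9
grasp_force: 60.4
clock: 34.18
eef_pos: [513.3, 77.8, 249.3]
tool_rot: [-0.0, 0.995, -0.099, 0.0]
force: [0.6, -0.1, -0.5]
grip_width: 34.9
grasp_force: 60.4
clock: 34.6
eef_pos: [510.7, 254.3, 249.1]
tool_rot: [-0.0, 0.995, -0.099, 0.0]
force: [0.9, 0.5, -0.6]
grip_width: 34.9
grasp_force: 60.4
clock: 35.02
eef_pos: [509.1, 252.3, 164.6]
tool_rot: [0.001, 0.995, -0.099, -0.001]
force: [0.4, -0.8, -1.0]
grip_width: 34.9
grasp_force: 60.4
clock: 35.43
eef_pos: [510.4, 253.2, 161.7]
tool_rot: [-0.001, 0.995, -0.1, 0.001]
force: [-0.1, 0.4, -0.5]
grip_width: 34.6
grasp_force: 60.4
clock: 35.85
eef_pos: [509.7, 252.9, 160.6]
tool_rot: [-0.0, 0.995, -0.099, 0.0]
force: [-0.3, -0.6, -1.9]
grip_width: 34.7
grasp_force: 60.4
t 35.9 pos [509.7 252.9 160.6] psi -11.4 tilt 0.01 grip 34.7 F [-0.3 -0.6 -1.9]
xyz shares total [-0.002  0.001  0.097] rows 1.0
turn rows -0.0
```

```bash

python3 -m pendant '[[-0.002,0,0.04,0],[0,0,0.03,0],[0,0,0.02,0],[0,0,0.005,0],[0,0,0,0]]'
python3 -m pendant '[[0,0,0.003,0],[0,0,0.003,0],[0,0,0,0],[0,0,0,0],[0,0,0,0]]'
python3 -m pendant '[[0,0,0,0],[0,0,0,0],[0,0,0,0],[0,0,0,0],[0,0,0,0]]'
python3 plan.py 509.4 252.9 146 -11.4
```

```text
clock: 36.27
eef_pos: [509.3, 253.0, 145.9]
tool_rot: [0.0, 0.995, -0.099, -0.0]
force: [-0.0, -0.0, -0.8]
grip_width: 35.0
grasp_force: 60.5
clock: 36.68
eef_pos: [509.3, 253.0, 145.8]
tool_rot: [0.0, 0.995, -0.099, 0.0]
force: [-1.9, -2.0, 5.8]
grip_width: 34.6
grasp_force: 61.1
clock: 37.1
eef_pos: [509.3, 253.0, 145.8]
tool_rot: [0.0, 0.995, -0.099, 0.0]
force: [-2.2, -1.5, 5.1]
grip_width: 34.7
grasp_force: 61.1
t 37.1 pos [509.3 253.  145.8] psi -11.4 tilt 0.01 grip 34.7 F [-2.2 -1.5  5.1]
xyz shares total [ 0.001  0.001 -0.002] rows 1.0
turn rows -0.0
```

```bash

python3 -m pendant '[[0,0,0,0],[0,0,0,0],[0,0,0,0],[0,0,-0.01,0],[0,0,-0.02,0]]' 0.4
python3 -m pendant '[[0,0,-0.1,0],[0,0,-0.2,0],[0,0,-0.25,0],[0,0,-0.25,0],[0,0,-0.1,0]]'
python3 -m pendant '[[-0.2,0,0,0],[-0.2,0,0,0],[-0.05,0,0,0],[0,0,0,0],[0,0,0,0]]'
python3 -c "
from h import *
snap('wrist','w12')"
python3 -m pendant '[[0.05,0.2,0,0],[0.08,0.23,0,0],[0.08,0.23,0,0],[0.08,0.23,0,0],[0.08,0.23,0,0]]'
python3 -m pendant '[[0.08,0.23,0,0],[0.08,0.23,0,0],[0.08,0.23,0,0],[0.08,0.2,0,0],[0,0,0,0]]'
python3 -m pendant '[[0,0,0,0],[0,0,0,0],[0,0,0,0],[0,0,0,0],[0,0,0,0]]'
python3 plan.py;python3 -c "
from h import *
e=snap('top','t12');s=snap('scene','s12')
w=cv2.imread('pics/w12.png')
a=cv2.resize(w[:210,140:420],(400,300),interpolation=2);b=cv2.resize(e['frame'][180:300,100:260],(400,300),interpolation=2)
c=cv2.resize(s['frame'][90:225,265:445],(400,300),interpolation=2);f=cv2.resize(s['frame'][120:270,80:280],(400,300),interpolation=2)
cv2.imwrite('pics/v12.png',np.vstack([np.hstack([a,b]),np.hstack([c,f])]))"
```

```text
clock: 37.52
eef_pos: [509.2, 252.8, 149.5]
tool_rot: [0.0, 0.995, -0.099, -0.0]
force: [-0.6, 1.2, 0.2]
grip_width: 59.8
grasp_force: 0.0
clock: 37.93
eef_pos: [510.9, 254.1, 290.3]
tool_rot: [-0.002, 0.995, -0.099, 0.003]
force: [0.9, 0.2, 0.6]
grip_width: 59.4
grasp_force: 0.0
clock: 38.35
eef_pos: [443.7, 266.3, 285.2]
tool_rot: [-0.0, 0.995, -0.099, 0.001]
force: [0.4, 0.4, -0.4]
grip_width: 59.9
grasp_force: 0.0
clock: 38.82
eef_pos: [465.5, 88.1, 284.8]
tool_rot: [0.0, 0.995, -0.1, 0.0]
force: [0.5, -0.6, -0.3]
grip_width: 59.5
grasp_force: 0.0
clock: 39.23
eef_pos: [486.3, -58.1, 284.7]
tool_rot: [0.002, 0.994, -0.105, 0.001]
force: [0.5, 0.5, -0.1]
grip_width: 59.8
grasp_force: 0.0
clock: 39.65
eef_pos: [485.1, -48.7, 284.8]
tool_rot: [-0.0, 0.995, -0.099, -0.0]
force: [-0.7, -0.5, 0.1]
grip_width: 60.1
grasp_force: 0.0
t 39.6 pos [485.1 -48.7 284.8] psi -11.3 tilt 0.01 grip 60.1 F [-0.7 -0.5  0.1]
```

View pics/v12.png

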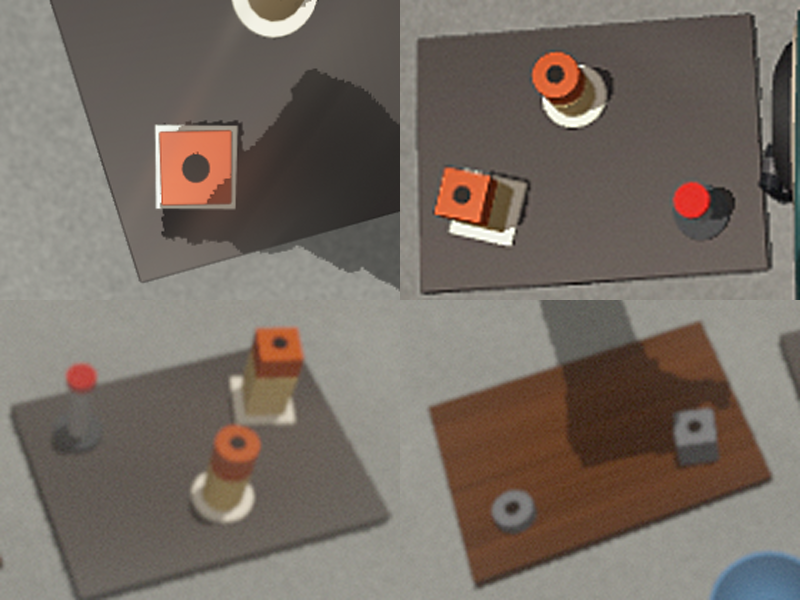

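Both stacks stand aligned and centred on their tiles (square top at (196,167) in the first panel, round top at (555,74) in the second). The greys and the bowl are untouched and the arm is clear, so I'm handing in.

```bash
python3 -c "
from station import bot
print(bot.finish_job())"
```

```text
the job is handed in; nothing more can be done
None
```

The job is handed in: round and square cream pieces are each topped with their terracotta piece on the matching tile (75 mm stacks by the given heights, level with the gauge), centred to about 1 mm in the camera views, with the grey pieces and bowl untouched, at about 40 s.

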